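Set the inspection camera to its red stop

TASK

Set the inspection camera to its red-marked working distance: with a fingertip press the orange thumb pad in the middle of the camera's saddle to free the brake, and keeping it down push the saddle along the rail until it is up against the red stop. Then take the finger away so that the pad springs up and the brake holds the saddle there. Do not force the saddle against its brake, do not touch the camera, and leave the oil bottle, the Petri dish and the hex driver where they are.

Things in the scene. Friction and masses are not known exactly. Their poses are not given: they have to be found in the camera images.
- rig: The imaging rig, fixed to the bench: a dark grey breadboard 300 mm (its x) by 600 mm (its y), 12.7 mm thick, origin at the centre of its underside. An aluminium rail 46 mm wide runs along the rig's y axis over x = 0, from y = -210 to +210 mm, top face 38 mm above the bench. At the +y end, over rig x = 20 to 110 mm, stands a black slide holder with a white back light, 100 mm high.
- saddle (a joint): Travel of the saddle along the rail, m, positive towards the rig's +y; 0 with the saddle at mid-rail. Range -0.155 to 0.155, but the two stops block it sooner. Braked, it takes 14 to 20 N to drag; with the pad down about 1.5 N. The saddle is a black and aluminium carriage 100 mm long (rig y) and 80 mm wide, its deck 54 mm above the bench.
- saddle_mid (a point): Centre of the saddle at the height of the rail's top face (38 mm above the bench). Its two end faces lie 50 mm either side along the rig's y.
- thumb_pad: Orange brake-release pad in the middle of the saddle's deck, 62 mm along the rail by 42 mm across. Origin: middle of its top face, 58 mm above the bench when up (4 mm above the deck), axes as the rig's. A 4 mm high lip, 6 mm wide, crosses each end of the pad, leaving 50 mm between the lips along the rail.
- brake (a joint): How far the pad is pressed down, m: 0 up (brake on), 0.004 fully down, flush with the deck. The spring needs 7 N to start and 9 N fully down; the brake eases off gradually and is fully off from 0.002 on. It springs up when let go.
- camera: Small camera with a black lens on the saddle's far side (rig x = 53 to 84 mm from the rail's middle), lens looking along rig +y, 82 mm long, from 46 to 78 mm above the bench; rides with the saddle. Origin: under its middle. Not to be touched.
- red_stop: Aluminium clamp with a red top and sides, fixed astride the rail at one or the other side of the saddle: 24 mm along the rail, 70 mm across, top 52 mm above the bench. Origin: its centre, at the height of the rail's top face. When the saddle is up against it, this origin is 62 mm from saddle_mid.
- blue_stop: The same clamp with a blue top and sides, at the other side of the saddle. Not the one wanted.
- oil_bottle: Small blue dropper bottle with a white nozzle cap, 26 mm across, 68 mm tall, loose on the breadboard on the robot's side of the rail. Origin: centre of its base.
- petri_dish: Closed clear Petri dish with cream agar, 60 mm across, 14 mm high, loose on the breadboard on the robot's side of the rail. Origin: centre of its base.
- hex_driver: Hex driver with a yellow block handle 80 by 20 by 18 mm and a thin steel shaft, 145 mm long in all, lying loose on the breadboard on the far side of the rail, roughly along it. Origin: its underside, near mid-length.

How it is judged:
By the outcome, as a careful person would: the job done as asked, in the order asked, and still so for the second after the job is handed in, with the robot touching nothing.
It also fails if it takes over 38 s, if anything falls off the work surface, if the arm or the gripper's body presses on something with over 40 N, if the wrist force passes 120 N, or if a joint passes its speed limit or range.

ROBOT

A 6-joint arm with a two-finger parallel gripper is mounted at the origin on the work surface. World frame = base frame: x ahead of the robot, y to its left, z up, the work surface at z = 0. Lengths are in mm, angles in rad, forces in N, time in s.
With the tool pointing down it reaches from about 375 to 925 mm from the base axis. Payload 5.7 kg.
Tool frame: the origin (TCP) lies midway between the tips of the shut fingers; the grasp point (between the pads) lies 19 mm behind it; z points along the fingers, y is the line along which they close (so a half turn about z gives the same grasp; the last joint's range is limited). The gripper opens to 85 mm and grips with 20 to 120 N. Pads are 22 mm wide; open, the fingers measure 114 mm over their backs; the gripper's body (76 mm by 85 mm) begins 54 mm behind the grasp point. The pads swing forward as they close: fully open they stand 13 mm farther back than shut.
Start: joints at [1.146, 0.359, 1.51, -0, 1.272, -0.115], TCP at [182.913, 571.407, 231.267] pointing down, gripper open.
Joint ranges: [-2.97, 2.97], [-1.01, 2.36], [0.21, 2.38], [-0.96, 4.11], [0.2, 2.71], [-2.98, 2.98]. Speed limits (rad/s): [2.39, 2.39, 3.14, 3.14, 3.14, 3.14].

INTERFACE

Orientations are given as [roll, pitch, yaw] about the fixed x, y, z axes, in that order (R = Rz(yaw) Ry(pitch) Rx(roll)).
In Python, from plant import bot, imaging, models gives the robot as it stands.
- The arm moves only by the tool send_rows, never from a script. Its argument "rows" is a list of rows, each an object of numbers: "dx", "dy", "dz": the shift along the tool's x, y, z in m; "rx", "ry", "rz": the turn, a rotation vector about the tool's x, y, z in degrees; "jaw": the opening, from -1 (shut) to 1 (fully open), so that 0 is half open. In form: [{"dx": .., "dy": .., "dz": .., "rx": .., "ry": .., "rz": .., "jaw": ..}, ...]. A call has 1 to 10 rows; each row shifts and turns the commanded pose from where the row before left it, along the tool's axes as they then stand; what a row does not reach is not made up. A row lasts 1/8 s, in which the tool goes at most 62.5 mm and 10.7 degrees, less where a joint would pass 70% of its speed; a pose out of reach is approached as far as the arm can. A call is refused whole if a number of a shift passes 0.0625 or a number of a turn 10.7, either way. A call with a gripper value outside its range is refused whole. The fingers move at their own pace and stop on an object; "squeeze" is the grip in N (left out, the last holds). Time passes only in rows, so rows that do not move let the fingers close. It gives the time, the measured TCP pose, the force, the opening and the grip force at its end, in the units of the state.
- bot.state(): the state, without advancing time (a new reading comes with each control period).
- imaging.grab_frame(name): name is "side" or "top"; returns the picture (400x640x3 uint8, red, green, blue); there is no depth.
- imaging.calibration(name): a dict with "fx", "fy", "cx", "cy" (pixels), "k1" (the pictures are not rectified: a ray, as slopes to the right and down, at radius r is drawn at 1 + k1 r^2 times it, then the intrinsics apply), "extrinsics" (4x4, takes a point from camera to world coordinates). Camera axes: x right, y down, z forward; pixel columns grow to the right and rows downward; lengths in mm; the calibration is good to about 2 mm. A picture is of the moment at which its call begins. calibration takes no time and is no camera call.
- bot.finish_job(): hands the job in; it is judged then, once.
Trained networks look in the newest picture that a camera, given by its name, has taken for a name from the list of things; names that differ only in an ending like _2 or _b are one class to them, and where a whole thing is asked for, a point or a joint stands for the part that bears it (a point fixed in the world has none). Each returns a list of dicts, best first, with "conf" (0 to 1); they miss things now and then, are a little off and sometimes report something else, mostly with a low value. They report only what shows in the picture. A call takes as long as a camera call.
- models.boxes_of(query, camera): "at" ([column, row] in pixels, amid what is visible of it).
- models.spot_point(query, camera): "at" ([column, row] in pixels: a listed point, or the origin of a listed thing).
The state is a dict: "t": time; "joint_positions": joint angles; "qvel": joint speeds; "tau": joint torques, N m; "tcp_pos": TCP position; "tcp_rot": TCP orientation; "ft_force": force on the tool from outside, world axes, zero at the start; "moment": the same for the moment, N m; "finger_gap": finger opening in mm; "grip_force": force on a finger pad.
Only numpy, scipy, OpenCV 4.12 (cv2) and the standard library are available. Lean on these libraries where they do the work, as an engineer would, in place of code of your own. Each camera call takes 0.05 s, during which the arm holds its last target. There are 200 camera calls.

## Working session

There is one attempt and no reset: what is moved stays moved. The work goes in short steps, Python scripts to look and compute and a tool call to move; the robot and the scene stay as the last step left them, time stands still between calls to the robot, and variables do not carry over. Pictures are saved under pics/ and viewed, at most 10 in all, crops included, and the job is handed in when it is done.

Besides the shell and the picture viewer there is one more tool, called after "Call:" in YAML: its name, and indented under it one key for each argument. send_rows: Moves the arm, as the interface text tells. Its arguments: {"type":"object","properties":{"rows":{"type":"array"},"squeeze":{"type":"number"}},"required":["rows"]}

```bash
mkdir -p pics
cat > h.py <<'E'
import numpy as np, cv2
from plant import bot, imaging, models
def ray(cam,px):
    c=imaging.calibration(cam); E=np.array(c["extrinsics"])
    K=np.array([[c["fx"],0,c["cx"]],[0,c["fy"],c["cy"]],[0,0,1]],float)
    d=np.array([(px[0]-c["cx"])/c["fx"],(px[1]-c["cy"])/c["fy"]]); u=d.copy()
    for _ in range(20): u=d/(1+c["k1"]*(u@u))
    v=E[:3,:3]@np.array([u[0],u[1],1]); return E[:3,3],v/np.linalg.norm(v)
def at_z(cam,px,z):
    o,v=ray(cam,px); return o+v*(z-o[2])/v[2]
def tri(p1,p2):
    (a,u),(b,v)=ray("side",p1),ray("top",p2)
    s=np.linalg.lstsq(np.c_[u,-v],b-a,rcond=None)[0]
    P,Q=a+s[0]*u,b+s[1]*v; return (P+Q)/2,np.linalg.norm(P-Q)
def save(cam,n):
    im=imaging.grab_frame(cam); cv2.imwrite(f"pics/{n}.png",im[:,:,::-1]); return im
E
python3 - <<'E'
from h import *
np.set_printoptions(precision=1,suppress=True)
for c in("side","top"): save(c,c+"0")
Z=dict(thumb_pad=58,saddle_mid=38,red_stop=38,blue_stop=38,camera=46,oil_bottle=12.7,petri_dish=12.7,hex_driver=12.7,rig=0)
for q,z in Z.items():
    r={c:models.spot_point(q,c) for c in("side","top")}
    for c in r:
        for d in r[c][:2]: print(q,c,np.array(d["at"]),round(d["conf"],2),at_z(c,d["at"],z))
    if r["side"] and r["top"]: print("  tri",*tri(r["side"][0]["at"],r["top"][0]["at"]))
s=bot.state();print(s["t"],s["tcp_pos"],s["tcp_rot"],s["ft_force"],s["finger_gap"])
E
```

```text
thumb_pad side [310.5 236.9] 0.68 [511.9 -69.   58. ]
thumb_pad top [358.2 235.8] 0.65 [512.9 -66.9  58. ]
  tri [513.  -67.2  56.1] 0.435323704809339
saddle_mid top [358.2 237.3] 0.59 [509.5 -68.2  38. ]
red_stop side [382.7 316.5] 0.84 [ 506.6 -225.4   38. ]
red_stop top [432.8 238.6] 0.68 [ 502.7 -214.7   38. ]
  tri [ 506.2 -219.5   32.2] 9.948185473606474
blue_stop side [247.1 186. ] 0.75 [518.2 133.   38. ]
blue_stop top [252.9 236.5] 0.66 [516.3 137.   38. ]
  tri [517.8 136.4  36.3] 3.570800215236766
camera side [353.3 227.3] 0.66 [586.  -80.6  46. ]
camera top [358.9 203. ] 0.73 [576. -71.  46.]
camera top [430.9 239.2] 0.32 [ 501.9 -209.1   46. ]
  tri [581.3 -75.5  44.6] 13.84333942401975
oil_bottle side [225.6 241.3] 0.94 [428.   48.4  12.7]
oil_bottle top [295.  280.5] 0.45 [426.   58.5  12.7]
  tri [428.1  57.5   6.1] 6.271239107975481
petri_dish side [274.6 330.1] 0.58 [ 399.  -143.1   12.7]
petri_dish top [395.9 293.4] 0.71 [ 394.5 -142.6   12.7]
  tri [ 396.6 -143.3   14.8] 4.089585171354791
hex_driver side [417.5 260.3] 0.77 [ 639.  -171.    12.7]
hex_driver side [311.4 235.7] 0.2 [545.4 -25.5  12.7]
hex_driver top [405.5 174.5] 0.93 [ 632.7 -169.6   12.7]
  tri [ 634.3 -171.1   15.4] 5.236318526901311
rig side [302.9 260.1] 0.97 [508.6 -52.1   0. ]
rig top [342.5 236.5] 0.64 [511.1 -39.2   0. ]
  tri [513.  -41.1 -11.4] 5.180221084198364
1.0 [182.9 571.4 231.3] [-3.1  0.   2.8] [0.3 0.4 0.2] 85.56401250273983
```

View pics/top0.png

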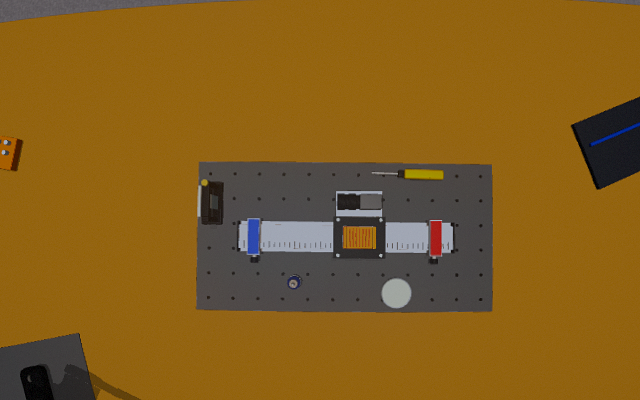

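View pics/side0.png

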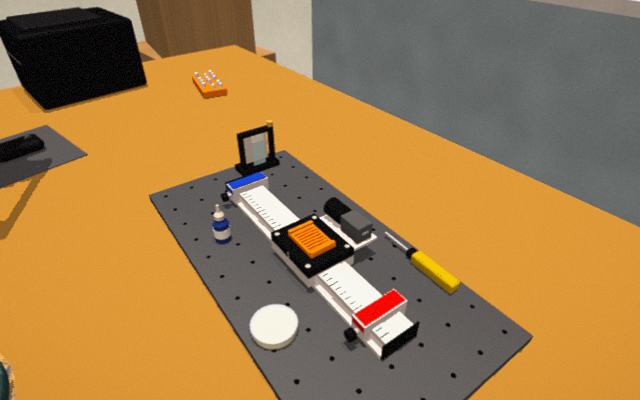

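The pictures show the orange pad at top (358,237) and side (312,237). The red stop is at top (436,238), towards world −y, and the blue stop is at (253,237). I'll refine these by colour.

```bash
cat > m.py <<'E'
from h import *
np.set_printoptions(precision=2,suppress=True)
def blob(im,h0,h1,box,smin=150):
    h=cv2.cvtColor(im,cv2.COLOR_RGB2HSV); H=h[:,:,0].astype(int)
    k=((H>=h0)&(H<=h1) if h0<=h1 else (H>=h0)|(H<=h1))&(h[:,:,1]>smin)&(h[:,:,2]>90)
    m=np.zeros_like(k); a,b,c,d=box; m[b:d,a:c]=k[b:d,a:c]
    n,l,s,ce=cv2.connectedComponentsWithStats(m.astype(np.uint8)); i=1+s[1:,4].argmax(); return ce[i],s[i]
E
python3 - <<'E'
from m import *
s,t=imaging.grab_frame("side"),imaging.grab_frame("top")
for n,h,bs,bt,z in(("red",(174,5),(330,270,420,345),(420,210,450,265),52),("blue",(105,128),(215,165,285,205),(240,210,265,262),52),("pad",(6,20),(270,205,350,270),(335,215,382,260),60)):
    a,b=blob(s,*h,bs),blob(t,*h,bt)
    print(n,*a,*b,"top@z",at_z("top",b[0],z),"side@z",at_z("side",a[0],z),"tri",*tri(a[0],b[0]))
S=bot.state();print(S["tcp_rot"])
E
```

```text
red [379.21 306.98] [355 290  50  35 729] [435.5 237.5] [431 221  10  34 340] top@z [ 505.11 -216.83   52.  ] side@z [ 504.61 -219.52   52.  ] tri [ 505.56 -217.87   49.63] 1.389374609297734
blue [246.26 179.58] [229 172  36  17 249] [252.8 236.2] [248 220  11  34 327] top@z [517.09 135.04  52.  ] side@z [518.08 132.84  52.  ] tri [517.92 134.71  51.09] 1.9202035473366048
pad [310.72 238.57] [ 288  220   48   38 1040] [358.68 237.34] [343 226  33  23 699] top@z [509.98 -67.58  60.  ] side@z [508.67 -74.    60.  ] tri [510.92 -68.69  55.01] 2.592469993050561
[-3.14 -0.    2.83]
```

Call:
send_rows:
  rows:
    - {"rz":-7.9,"jaw":-1}
    - {"rz":-7.9,"jaw":-1}
    - {"dx":-0.025,"dy":-0.045,"jaw":-1}
    - {"dx":-0.025,"dy":-0.045,"jaw":-1}
    - {"dx":-0.025,"dy":-0.045,"jaw":-1}
    - {"dx":-0.025,"dy":-0.045,"jaw":-1}
    - {"dx":-0.025,"dy":-0.045,"jaw":-1}
    - {"dx":-0.025,"dy":-0.045,"jaw":-1}
    - {"dx":-0.025,"dy":-0.045,"jaw":-1}
    - {"dx":-0.025,"dy":-0.045,"jaw":-1}

```text
schema error: expected keys dx, dy, dz, rx, ry, rz, jaw
```

Call:
send_rows:
  rows:
    - {"dx":-0.025,"dy":-0.045,"jaw":-1}
    - {"dx":-0.025,"dy":-0.045,"jaw":-1}
    - {"dx":-0.025,"dy":-0.045,"jaw":-1}
    - {"dx":-0.025,"dy":-0.045,"jaw":-1}
    - {"dx":-0.025,"dy":-0.045,"jaw":-1}
    - {"dx":-0.025,"dy":-0.045,"jaw":-1}
    - {"jaw":-1}
    - {"jaw":-1}

```text
schema error: expected keys dx, dy, dz, rx, ry, rz, jaw
```

Call:
send_rows:
  rows:
    - {"dx":0,"dy":0,"dz":0,"rx":0,"ry":0,"rz":-7.9,"jaw":-1}
    - {"dx":0,"dy":0,"dz":0,"rx":0,"ry":0,"rz":-7.9,"jaw":-1}
    - {"dx":-0.025,"dy":-0.045,"dz":0,"rx":0,"ry":0,"rz":0,"jaw":-1}
    - {"dx":-0.025,"dy":-0.045,"dz":0,"rx":0,"ry":0,"rz":0,"jaw":-1}
    - {"dx":-0.025,"dy":-0.045,"dz":0,"rx":0,"ry":0,"rz":0,"jaw":-1}
    - {"dx":-0.025,"dy":-0.045,"dz":0,"rx":0,"ry":0,"rz":0,"jaw":-1}
    - {"dx":-0.025,"dy":-0.045,"dz":0,"rx":0,"ry":0,"rz":0,"jaw":-1}
    - {"dx":-0.025,"dy":-0.045,"dz":0,"rx":0,"ry":0,"rz":0,"jaw":-1}
    - {"dx":-0.025,"dy":-0.045,"dz":0,"rx":0,"ry":0,"rz":0,"jaw":-1}
    - {"dx":0,"dy":0,"dz":0,"rx":0,"ry":0,"rz":0,"jaw":-1}

```text
t: 2.35
tcp_pos: [348.5, 248.2, 231.5]
tcp_rot: [-3.141, 0.001, 3.103]
ft_force: [-0.7, 0.1, -0.5]
finger_gap: -0.1
grip_force: 0.0
```

Call:
send_rows:
  rows:
    - {"dx":-0.025,"dy":-0.0442,"dz":0,"rx":0,"ry":0,"rz":0,"jaw":-1}
    - {"dx":-0.025,"dy":-0.0442,"dz":0,"rx":0,"ry":0,"rz":0,"jaw":-1}
    - {"dx":-0.025,"dy":-0.0442,"dz":0,"rx":0,"ry":0,"rz":0,"jaw":-1}
    - {"dx":-0.025,"dy":-0.0442,"dz":0,"rx":0,"ry":0,"rz":0,"jaw":-1}
    - {"dx":-0.025,"dy":-0.0442,"dz":0,"rx":0,"ry":0,"rz":0,"jaw":-1}
    - {"dx":-0.025,"dy":-0.0442,"dz":0,"rx":0,"ry":0,"rz":0,"jaw":-1}
    - {"dx":-0.025,"dy":-0.0442,"dz":0,"rx":0,"ry":0,"rz":0,"jaw":-1}
    - {"dx":0,"dy":0,"dz":0.05,"rx":0,"ry":0,"rz":0,"jaw":-1}
    - {"dx":0,"dy":0,"dz":0.05,"rx":0,"ry":0,"rz":0,"jaw":-1}
    - {"dx":0,"dy":0,"dz":0,"rx":0,"ry":0,"rz":0,"jaw":-1}

```text
t: 3.6
tcp_pos: [508.5, -62.8, 128.3]
tcp_rot: [3.139, -0.008, 3.108]
ft_force: [-0.2, 0.6, 0.8]
finger_gap: -0.0
grip_force: 0.0
```

Call:
send_rows:
  rows:
    - {"dx":0,"dy":0,"dz":0.03,"rx":0,"ry":0,"rz":0,"jaw":-1}
    - {"dx":0,"dy":0,"dz":0.025,"rx":0,"ry":0,"rz":0,"jaw":-1}
    - {"dx":0,"dy":0,"dz":0,"rx":0,"ry":0,"rz":0,"jaw":-1}

```text
t: 3.98
tcp_pos: [511.6, -63.8, 76.8]
tcp_rot: [3.141, -0.001, 3.108]
ft_force: [-0.0, 0.4, -0.5]
finger_gap: -0.1
grip_force: 0.0
```

Run:
```python
from h import *
im=save("side","s1"); cv2.imwrite("pics/s1c.png",cv2.resize(im[130:350,180:480,::-1],None,fx=2.6,fy=2.6))
s=bot.state();print(s["t"],s["tcp_pos"],s["tcp_rot"],s["ft_force"])
```

```text
4.025 [512.38259955 -64.06627838  77.63305024] [-3.14141680e+00  8.99385843e-04  3.10833924e+00] [-0.21307643  0.37265644 -0.45210643]
```

View pics/s1c.png

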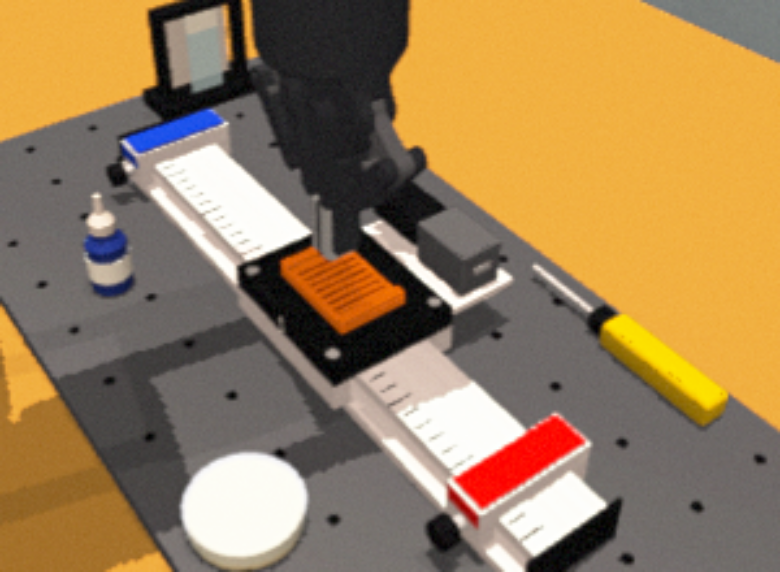

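The crop shows the shut fingers about 20 mm above the pad, near (340,255) in the crop, with the camera clear of the gripper. I'll centre the fingers and go down in small steps.

Call:
send_rows:
  rows:
    - {"dx":0,"dy":-0.005,"dz":0.008,"rx":0,"ry":0,"rz":0,"jaw":-1}
    - {"dx":0,"dy":0,"dz":0.006,"rx":0,"ry":0,"rz":0,"jaw":-1}
    - {"dx":0,"dy":0,"dz":0.003,"rx":0,"ry":0,"rz":0,"jaw":-1}
    - {"dx":0,"dy":0,"dz":0,"rx":0,"ry":0,"rz":0,"jaw":-1}
    - {"dx":0,"dy":0,"dz":0,"rx":0,"ry":0,"rz":0,"jaw":-1}

```text
t: 4.65
tcp_pos: [511.3, -69.6, 59.4]
tcp_rot: [-3.142, -0.0, 3.107]
ft_force: [0.6, -0.8, 0.2]
finger_gap: 0.2
grip_force: 0.0
```

Call:
send_rows:
  rows:
    - {"dx":0,"dy":0,"dz":0.002,"rx":0,"ry":0,"rz":0,"jaw":-1}
    - {"dx":0,"dy":0,"dz":0,"rx":0,"ry":0,"rz":0,"jaw":-1}
    - {"dx":0,"dy":0,"dz":0,"rx":0,"ry":0,"rz":0,"jaw":-1}

```text
t: 5.03
tcp_pos: [511.5, -69.6, 57.5]
tcp_rot: [-3.141, 0.0, 3.108]
ft_force: [0.3, -0.4, 3.3]
finger_gap: -0.0
grip_force: 1.5
```

Call:
send_rows:
  rows:
    - {"dx":0,"dy":0,"dz":0.0015,"rx":0,"ry":0,"rz":0,"jaw":-1}
    - {"dx":0,"dy":0,"dz":0,"rx":0,"ry":0,"rz":0,"jaw":-1}
    - {"dx":0,"dy":0,"dz":0,"rx":0,"ry":0,"rz":0,"jaw":-1}

```text
t: 5.4
tcp_pos: [511.6, -69.6, 56.2]
tcp_rot: [-3.141, 0.001, 3.108]
ft_force: [-1.3, -0.2, 6.5]
finger_gap: 0.1
grip_force: 3.6
```

Call:
send_rows:
  rows:
    - {"dx":0,"dy":0,"dz":0.002,"rx":0,"ry":0,"rz":0,"jaw":-1}
    - {"dx":0,"dy":0,"dz":0,"rx":0,"ry":0,"rz":0,"jaw":-1}
    - {"dx":0,"dy":0,"dz":0,"rx":0,"ry":0,"rz":0,"jaw":-1}

```text
t: 5.78
tcp_pos: [511.6, -69.6, 54.3]
tcp_rot: [-3.141, 0.001, 3.108]
ft_force: [-1.0, -0.6, 7.9]
finger_gap: -0.4
grip_force: 4.1
```

Call:
send_rows:
  rows:
    - {"dx":0,"dy":0,"dz":0.0015,"rx":0,"ry":0,"rz":0,"jaw":-1}
    - {"dx":0,"dy":0,"dz":0,"rx":0,"ry":0,"rz":0,"jaw":-1}
    - {"dx":0,"dy":0,"dz":0,"rx":0,"ry":0,"rz":0,"jaw":-1}

```text
t: 6.15
tcp_pos: [511.6, -69.6, 53.9]
tcp_rot: [-3.141, 0.001, 3.108]
ft_force: [-4.2, 1.6, 21.3]
finger_gap: 0.2
grip_force: 10.2
```

Call:
send_rows:
  rows:
    - {"dx":0,"dy":0,"dz":-0.0006,"rx":0,"ry":0,"rz":0,"jaw":-1}
    - {"dx":0,"dy":0,"dz":0,"rx":0,"ry":0,"rz":0,"jaw":-1}
    - {"dx":0,"dy":-0.001,"dz":0,"rx":0,"ry":0,"rz":0,"jaw":-1}
    - {"dx":0,"dy":-0.002,"dz":0,"rx":0,"ry":0,"rz":0,"jaw":-1}
    - {"dx":0,"dy":-0.003,"dz":0,"rx":0,"ry":0,"rz":0,"jaw":-1}
    - {"dx":0,"dy":-0.004,"dz":0,"rx":0,"ry":0,"rz":0,"jaw":-1}
    - {"dx":0,"dy":-0.004,"dz":0,"rx":0,"ry":0,"rz":0,"jaw":-1}
    - {"dx":0,"dy":-0.004,"dz":0,"rx":0,"ry":0,"rz":0,"jaw":-1}
    - {"dx":0,"dy":-0.002,"dz":0,"rx":0,"ry":0,"rz":0,"jaw":-1}
    - {"dx":0,"dy":0,"dz":0,"rx":0,"ry":0,"rz":0,"jaw":-1}

```text
t: 7.4
tcp_pos: [510.9, -89.9, 54.0]
tcp_rot: [-3.141, 0.001, 3.108]
ft_force: [-2.3, 0.5, 14.1]
finger_gap: -0.0
grip_force: 7.0
```

Run:
```python
from m import *
im=save("side","s2"); t=save("top","t2")
cv2.imwrite("pics/s2c.png",cv2.resize(im[130:350,180:480,::-1],None,fx=2.6,fy=2.6))
for c in("camera","saddle_mid"):
  for d in models.spot_point(c,"side")[:1]+models.spot_point(c,"top")[:1]: print(c,d)
```

```text
camera {'at': [358.1, 235.3], 'conf': 0.79}
camera {'at': [407.3, 172.7], 'conf': 0.67}
saddle_mid {'at': [319.3, 255.8], 'conf': 0.92}
```

View pics/s2c.png

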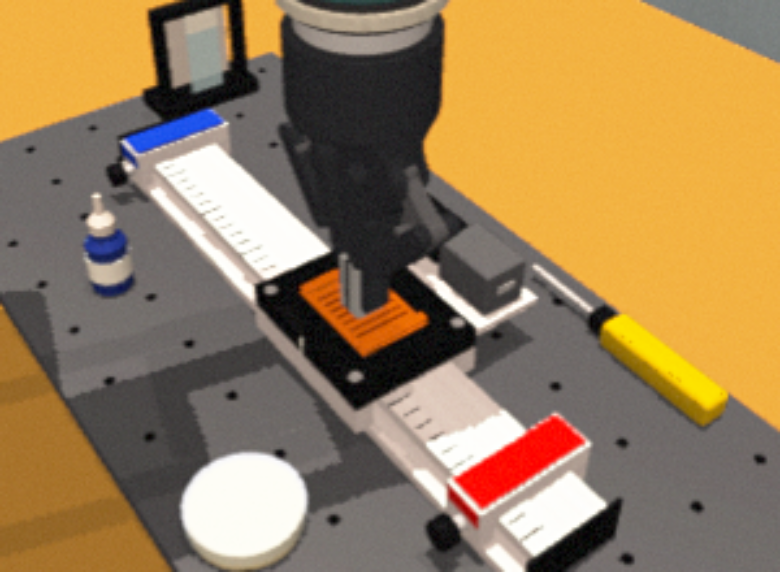

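The saddle follows the finger with the pad down; its front edge is now at about (370,420) in the crop, and the camera is clear. I'll keep going.

Call:
send_rows:
  rows:
    - {"dx":0,"dy":-0.003,"dz":0,"rx":0,"ry":0,"rz":0,"jaw":-1}
    - {"dx":0,"dy":-0.007,"dz":0,"rx":0,"ry":0,"rz":0,"jaw":-1}
    - {"dx":0,"dy":-0.008,"dz":0,"rx":0,"ry":0,"rz":0,"jaw":-1}
    - {"dx":0,"dy":-0.008,"dz":0,"rx":0,"ry":0,"rz":0,"jaw":-1}
    - {"dx":0,"dy":-0.008,"dz":0,"rx":0,"ry":0,"rz":0,"jaw":-1}
    - {"dx":0,"dy":-0.008,"dz":0,"rx":0,"ry":0,"rz":0,"jaw":-1}
    - {"dx":0,"dy":-0.008,"dz":0,"rx":0,"ry":0,"rz":0,"jaw":-1}
    - {"dx":0,"dy":-0.005,"dz":0,"rx":0,"ry":0,"rz":0,"jaw":-1}
    - {"dx":0,"dy":-0.003,"dz":0,"rx":0,"ry":0,"rz":0,"jaw":-1}
    - {"dx":0,"dy":0,"dz":0,"rx":0,"ry":0,"rz":0,"jaw":-1}

```text
t: 8.95
tcp_pos: [508.7, -148.1, 54.0]
tcp_rot: [-3.141, 0.001, 3.108]
ft_force: [-3.8, -0.5, 14.2]
finger_gap: 0.1
grip_force: 6.9
```

Call:
send_rows:
  rows:
    - {"dx":0,"dy":-0.002,"dz":0,"rx":0,"ry":0,"rz":0,"jaw":-1}
    - {"dx":0,"dy":-0.002,"dz":0,"rx":0,"ry":0,"rz":0,"jaw":-1}
    - {"dx":0,"dy":0,"dz":0,"rx":0,"ry":0,"rz":0,"jaw":-1}

```text
t: 9.32
tcp_pos: [508.6, -151.8, 54.0]
tcp_rot: [-3.141, 0.0, 3.108]
ft_force: [-2.8, 0.7, 14.9]
finger_gap: 0.2
grip_force: 7.0
```

Call:
send_rows:
  rows:
    - {"dx":0,"dy":-0.002,"dz":0,"rx":0,"ry":0,"rz":0,"jaw":-1}
    - {"dx":0,"dy":0,"dz":0,"rx":0,"ry":0,"rz":0,"jaw":-1}

```text
t: 9.57
tcp_pos: [508.5, -153.7, 54.0]
tcp_rot: [-3.141, 0.0, 3.108]
ft_force: [-2.9, 0.9, 15.1]
finger_gap: 0.3
grip_force: 7.0
```

Call:
send_rows:
  rows:
    - {"dx":0,"dy":-0.0015,"dz":0,"rx":0,"ry":0,"rz":0,"jaw":-1}
    - {"dx":0,"dy":-0.0005,"dz":0,"rx":0,"ry":0,"rz":0,"jaw":-1}
    - {"dx":0,"dy":0,"dz":0,"rx":0,"ry":0,"rz":0,"jaw":-1}

```text
t: 9.95
tcp_pos: [508.4, -155.6, 54.0]
tcp_rot: [-3.141, 0.0, 3.108]
ft_force: [-3.4, 0.1, 14.5]
finger_gap: -0.0
grip_force: 7.1
```

Call:
send_rows:
  rows:
    - {"dx":0,"dy":-0.001,"dz":0,"rx":0,"ry":0,"rz":0,"jaw":-1}
    - {"dx":0,"dy":0,"dz":0,"rx":0,"ry":0,"rz":0,"jaw":-1}

```text
t: 10.2
tcp_pos: [508.4, -156.3, 54.0]
tcp_rot: [3.142, 0.0, 3.107]
ft_force: [-2.3, 2.3, 13.7]
finger_gap: 0.1
grip_force: 7.2
```

Call:
send_rows:
  rows:
    - {"dx":0,"dy":-0.001,"dz":0,"rx":0,"ry":0,"rz":0,"jaw":-1}
    - {"dx":0,"dy":0,"dz":0,"rx":0,"ry":0,"rz":0,"jaw":-1}

```text
t: 10.45
tcp_pos: [508.4, -156.5, 54.0]
tcp_rot: [3.14, 0.0, 3.107]
ft_force: [-1.6, 4.6, 15.9]
finger_gap: -0.1
grip_force: 7.6
```

Call:
send_rows:
  rows:
    - {"dx":0,"dy":-0.001,"dz":0,"rx":0,"ry":0,"rz":0,"jaw":-1}
    - {"dx":0,"dy":0,"dz":0,"rx":0,"ry":0,"rz":0,"jaw":-1}

```text
t: 10.7
tcp_pos: [508.3, -156.6, 54.0]
tcp_rot: [3.139, 0.0, 3.106]
ft_force: [-0.7, 9.5, 16.8]
finger_gap: -0.0
grip_force: 8.0
```

It stopped after 87 mm, with Fy rising to 9.5 N, so it's against the red stop. I'll ease most of the side load and lift.

Call:
send_rows:
  rows:
    - {"dx":0,"dy":0.001,"dz":0,"rx":0,"ry":0,"rz":0,"jaw":-1}
    - {"dx":0,"dy":0.0003,"dz":0,"rx":0,"ry":0,"rz":0,"jaw":-1}
    - {"dx":0,"dy":0,"dz":0,"rx":0,"ry":0,"rz":0,"jaw":-1}

```text
t: 11.08
tcp_pos: [508.4, -156.4, 54.0]
tcp_rot: [3.141, 0.0, 3.107]
ft_force: [-2.6, 5.3, 15.8]
finger_gap: -0.2
grip_force: 7.5
```

Call:
send_rows:
  rows:
    - {"dx":0,"dy":0,"dz":-0.003,"rx":0,"ry":0,"rz":0,"jaw":-1}
    - {"dx":0,"dy":0,"dz":-0.006,"rx":0,"ry":0,"rz":0,"jaw":-1}
    - {"dx":0,"dy":0,"dz":-0.02,"rx":0,"ry":0,"rz":0,"jaw":-1}
    - {"dx":0,"dy":0,"dz":-0.05,"rx":0,"ry":0,"rz":0,"jaw":-1}
    - {"dx":0,"dy":0,"dz":-0.05,"rx":0,"ry":0,"rz":0,"jaw":-1}
    - {"dx":0,"dy":0.05,"dz":-0.02,"rx":0,"ry":0,"rz":0,"jaw":-1}
    - {"dx":0,"dy":0.05,"dz":0,"rx":0,"ry":0,"rz":0,"jaw":-1}
    - {"dx":0,"dy":0.05,"dz":0,"rx":0,"ry":0,"rz":0,"jaw":-1}
    - {"dx":0,"dy":0,"dz":0,"rx":0,"ry":0,"rz":0,"jaw":-1}
    - {"dx":0,"dy":0,"dz":0,"rx":0,"ry":0,"rz":0,"jaw":-1}

```text
t: 12.32
tcp_pos: [513.3, -7.6, 201.7]
tcp_rot: [-3.141, -0.0, 3.109]
ft_force: [0.3, 0.2, -0.1]
finger_gap: 0.1
grip_force: 0.0
```

Run:
```python
from m import *
im=save("side","s3"); t=save("top","t3")
cv2.imwrite("pics/s3c.png",cv2.resize(im[170:370,220:480,::-1],None,fx=3,fy=3))
cv2.imwrite("pics/t3c.png",cv2.resize(t[150:320,190:500,::-1],None,fx=2.5,fy=2.5))
a=blob(im,6,20,(300,225,375,300)); print("pad",a,at_z("side",a[0],60))
for q,z in dict(thumb_pad=58,saddle_mid=38,oil_bottle=12.7,petri_dish=12.7,hex_driver=12.7).items():
    for c in("side","top"):
        for d in models.spot_point(q,c)[:1]: print(q,c,np.array(d["at"]),round(d["conf"],2),at_z(c,d["at"],z))
S=bot.state(); print(S["t"],S["tcp_pos"],S["ft_force"])
```

```text
pad (array([348.02, 274.09]), array([ 322,  251,   53,   47, 1366], dtype=int32)) [ 505.27 -160.09   60.  ]
thumb_pad side [347.4 270.6] 0.67 [ 510.08 -153.42   58.  ]
saddle_mid side [348.9 280.9] 0.71 [ 512.44 -155.01   38.  ]
oil_bottle side [224.9 239.1] 0.93 [429.6   53.91  12.7 ]
petri_dish side [275.7 328.7] 0.67 [ 401.26 -142.13   12.7 ]
hex_driver side [415.3 259.8] 0.56 [ 637.15 -168.19   12.7 ]
hex_driver top [407.1 175.2] 0.6 [ 631.23 -172.84   12.7 ]
12.925 [513.42  -7.43 201.93] [-0.43  0.29  0.74]
```

View pics/s3c.png

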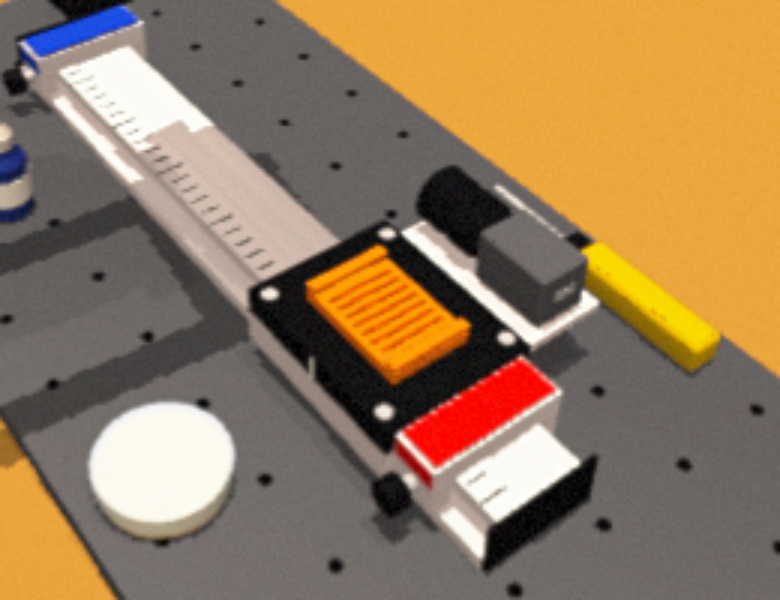

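View pics/t3c.png

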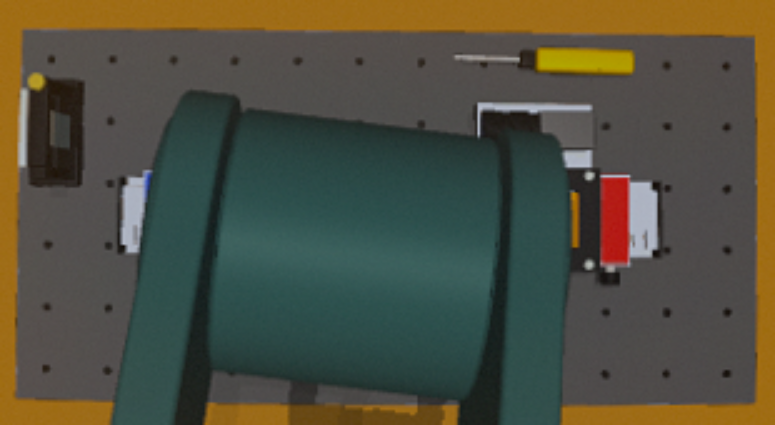

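The saddle sits flush against the red stop in both views (side crop about (400,440), top crop (600,220)). The pad is up, and the bottle, dish and driver haven't moved.

```bash
python3 -c "
from plant import bot
print(bot.finish_job())"
```

```text
the job is handed in; nothing more can be done
None
```

The saddle is up against the red stop with the pad sprung up and the brake on, the camera and loose items were left alone, and the job is handed in after about 13 s of robot time.

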